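# Reagent containers into their spill trays

## Task

Clear up the fume hood: stand each of the four white reagent containers in the black spill tray of its own shape and size (wide jar in the large round tray, slim bottle in the small round one, square bottle in the square one, oblong bottle in the oblong one), upright and flat on the tray's floor inside its rim. Keep the containers upright all the while, and do not disturb the rubber bung and the porcelain crucible standing among them.

Things in the scene. Friction and masses are not known exactly. Their poses are not given: they have to be found in the camera images.
- jar_mid (a point): Wide round jar, 60 mm diameter and 80 mm tall (straight round side from the foot up to 60 mm). White plastic, blue round cap on top, loose, standing upright at the start, 0.1 to 0.35 kg. The point is its centre, half-way up; z is up.
- slim_mid (a point): Slim round bottle, 40 mm diameter and 100 mm tall (straight round side from the foot up to 72 mm). White plastic, blue round cap on top, loose, standing upright at the start, 0.1 to 0.35 kg. The point is its centre, half-way up; z is up.
- square_mid (a point): Square bottle, 50 x 50 mm and 92 mm tall (flat sides from the foot up to 74 mm). White plastic, blue round cap on top, loose, standing upright at the start, 0.1 to 0.35 kg. The point is its centre, half-way up; z is up. Its x and y axes are square to its sides.
- oblong_mid (a point): Oblong bottle, 68 mm along its x axis, 38 mm along its y axis, 84 mm tall (flat sides from the foot up to 68 mm). White plastic, blue round cap on top, loose, standing upright at the start, 0.1 to 0.35 kg. The point is its centre, half-way up; z is up.
- tray_jar: Large round spill tray, 78 mm inside diameter, 86 mm outside: for the wide round jar. Low black plastic tray, fixed to the worktop; floor 4 mm thick, rim 12 mm high above the worktop and 4 mm thick. Origin at the centre of its underside (on the worktop); z is up.
- tray_slim: Small round spill tray, 58 mm inside diameter, 66 mm outside: for the slim round bottle. Low black plastic tray, fixed to the worktop; floor 4 mm thick, rim 12 mm high above the worktop and 4 mm thick. Origin at the centre of its underside (on the worktop); z is up.
- tray_square: Square spill tray, 68 x 68 mm inside, 76 x 76 mm outside, x and y axes square to its sides: for the square bottle. Low black plastic tray, fixed to the worktop; floor 4 mm thick, rim 12 mm high above the worktop and 4 mm thick. Origin at the centre of its underside (on the worktop); z is up.
- tray_oblong: Oblong spill tray, inside 86 mm along its x axis and 56 mm along its y axis, outside 94 x 64 mm: for the oblong bottle. Low black plastic tray, fixed to the worktop; floor 4 mm thick, rim 12 mm high above the worktop and 4 mm thick. Origin at the centre of its underside (on the worktop); z is up.
- bung_mid (a point): Black rubber bung, 30 mm across the top, 26 mm tall, loose, standing on the worktop among the bottles. A bystander, not to be disturbed. The point is its centre.
- crucible_mid (a point): Small white porcelain crucible (open cup), 38 mm across, 30 mm tall, loose, standing on the worktop among the bottles. A bystander, not to be disturbed. The point is its centre.
Things that resemble listed ones, but are neither listed nor needed, are in the scene too. Leave any pink or purple look-alike of the part that bears square_mid alone. What is shaped like the part that bears slim_mid but yellow is not meant.

How it is judged (in metres and radians):
At the end, for the whole second after the job is handed in: Each container stands released and at rest in its own tray: its centre within 14 mm (horizontally) of the tray's centre, upright within 4 degrees, its foot on the tray's floor (height within about 4 mm) (horizontal distance between jar_mid and tray_jar below 0.014 m and z of jar_mid in the frame of tray_jar between 0.039 and 0.048 m and angle between each of jar_mid, slim_mid, square_mid, oblong_mid's own z axis and vertical below 0.07 rad and linear speed of each of jar, slim, square, oblong below 0.01 m/s and angular speed of each of jar, slim, square, oblong below 0.1 rad/s and horizontal distance between slim_mid and tray_slim below 0.014 m and z of slim_mid in the frame of tray_slim between 0.049 and 0.058 m and horizontal distance between square_mid and tray_square below 0.014 m and z of square_mid in the frame of tray_square between 0.045 and 0.054 m and horizontal distance between oblong_mid and tray_oblong below 0.014 m and z of oblong_mid in the frame of tray_oblong between 0.041 and 0.05 m); the robot touches nothing.
It fails at once if a container is tipped by more than about 35 degrees (angle between any of jar_mid, slim_mid, square_mid, oblong_mid's own z axis and vertical above 0.6 rad).
It fails at once if the bung or the crucible is moved by more than 30 mm (distance of any of bung_mid, crucible_mid from where it was at the start of the episode above 0.03 m).
It also fails if it takes over 115 s, if anything falls off the work surface, if the arm or the gripper's body presses on something with over 40 N, if the wrist force passes 120 N, or if a joint passes its speed limit or range.

## Robot

A 6-joint arm with a two-finger parallel gripper is mounted at the origin on the work surface. World frame = base frame: x ahead of the robot, y to its left, z up, the work surface at z = 0. Lengths are in m, angles in degrees, forces in N, time in s.
With the tool pointing down it reaches from about 0.3 to 0.75 m from the base axis. Payload 8.5 kg.
Tool frame: the origin (TCP) lies at the very end of the fingers, on their centre line; the grasp point (between the pads) lies 19 mm behind it (hold_point_z is the distance from the TCP to the grasp point, in m); z points along the fingers, y is the direction in which the jaws open and shut (so a half turn about z gives the same grasp; the last joint's range is limited). The gripper opens to 85 mm and grips with 20 to 120 N. Pads are 22 mm wide; open, the fingers measure 114 mm over their backs; the gripper's body (76 mm by 85 mm) begins 54 mm behind the grasp point. The pads swing forward as they close: fully open they stand 13 mm farther back than shut.
Start: joints at [60.086, 21.807, 74.336, -0, 83.858, -12.336], TCP at [0.166, 0.524, 0.202] pointing down, gripper open.
Joint ranges: [-178.18, 178.18], [-50.72, 133.34], [12.68, 142.11], [-81.47, 261.47], [9.98, 163.14], [-165.26, 165.26]. Speed limits (degrees/s): [136.94, 136.94, 180, 180, 180, 180].

## Interface

Orientations are given as a 3x3 rotation matrix whose columns are the frame's x, y, z axes.
In Python, from rig import observe, get_image, close_job, hold_point_z gives the robot as it stands. The module is installed in compiled form; this text tells all that it offers.
- The arm moves only by the tool jog_arm, never from a script. Its arguments are lists of equal length, an entry for each row: "travel": the shift along the world's x, y, z in m, a list of three; "dr": the turn, a rotation vector about the world's x, y, z in rad, a list of three. In form: {"travel": [[x, y, z], ...], "dr": [[rx, ry, rz], ...]}. A call has 1 to 20 rows; each row shifts and turns the commanded pose from where the row before left it; what a row does not reach is not made up. A row lasts 1/12 s, in which the tool goes at most 41.7 mm and 7.16 degrees, less where a joint would pass 70% of its speed; a pose out of reach is approached as far as the arm can. A call with a gripper value outside its range is refused whole. "jaw" is the finger opening in m, from 0 to 0.0854, set as the call begins (left out, the last holds). The fingers move at their own pace and stop on an object; "newtons" is the grip in N (left out, the last holds). Time passes only in rows, so rows that do not move let the fingers close. It gives the time, the measured TCP pose, the force and the opening at its end, in the units of the state.
- observe(): the state, without advancing time (a new reading comes with each control period).
- get_image(name): name is "scene" or "top"; returns a dict with "color" (400x640x3 uint8, red, green, blue), "fovy" (degrees; the focal length in pixels is half the picture's height over the tangent of half this angle, whatever the lens; pixels are square), "cx", "cy" (the principal point, pixels), "R" (3x3) and "t" (3): a world point X has camera coordinates R X + t. Camera axes: x right, y down, z forward; pixel columns grow to the right and rows downward; lengths in m; the calibration is good to about 2 mm. A picture is of the moment at which its call begins. There is no depth.
- close_job(): hands the job in, once; it reports no verdict.
The state is a dict: "time_s": time; "q": joint angles; "qvel": joint speeds; "joint_efforts": joint torques, N m; "position": TCP position; "tool_rot": TCP orientation; "ft_force": force on the tool from outside, world axes, zero at the start; "wrist_torque": the same for the moment, N m; "grip_width": finger opening in m.
Only numpy, scipy, OpenCV 4.12 (cv2) and the standard library are available. Lean on these libraries where they do the work, as an engineer would, in place of code of your own. Each camera call takes 0.05 s, during which the arm holds its last target.

## Working session

There is one attempt and no reset: what is moved stays moved. The work goes in short steps, Python scripts to look and compute and a tool call to move; the robot and the scene stay as the last step left them, time stands still between calls to the robot, and variables do not carry over. Pictures are saved under pics/ and viewed, and the job is handed in when it is done.

Besides the shell and the picture viewer there is one more tool, called after ">>>" in YAML: its name, and indented under it one key for each argument. jog_arm: Moves the arm, as the interface text tells. Its arguments: {"type":"object","properties":{"travel":{"type":"array"},"dr":{"type":"array"},"jaw":{"type":"number"},"newtons":{"type":"number"}},"required":["travel","dr"]}

```bash
mkdir -p pics
python3 - <<'E'
from rig import *
import cv2, numpy as np, pickle
o=observe(); print(o['time_s'],o['position'],o['tool_rot'],o['grip_width'],hold_point_z if not callable(hold_point_z) else hold_point_z())
for n in('scene','top'):
    g=get_image(n); pickle.dump(g,open(f'{n}0.pkl','wb')); cv2.imwrite(f'pics/{n}0.png',g['color'][:,:,::-1]); print(n,g['fovy'],g['cx'],g['cy'],g['R'],g['t'], [k for k in g])
E
```

```text
0.0 [0.16592591 0.52401258 0.20130106] [[-9.53318072e-01  3.01967055e-01 -7.42926133e-04]
 [ 3.01967805e-01  9.53317236e-01 -1.30109975e-03]
 [ 3.15355026e-04 -1.46470168e-03 -9.99998878e-01]] 0.08544535897975301 0.0187
scene 48.754834902799445 318.8172205436633 205.026038558712 [[ 0.80404862  0.59438147  0.01471343]
 [ 0.4987995  -0.66086911 -0.56075938]
 [-0.32358134  0.45821686 -0.82784807]] [-0.44915639 -0.2158259   1.18577905] ['color', 'fovy', 'cx', 'cy', 'R', 't']
top 50.526884711570666 314.99586107013516 205.1005489366922 [[ 0.0025077  -0.99982584  0.0184934 ]
 [-0.99156728 -0.00488232 -0.12950091]
 [ 0.12956865 -0.0180127  -0.99140683]] [0.02052945 0.53701791 0.95649954] ['color', 'fovy', 'cx', 'cy', 'R', 't']
```

View pics/scene0.png

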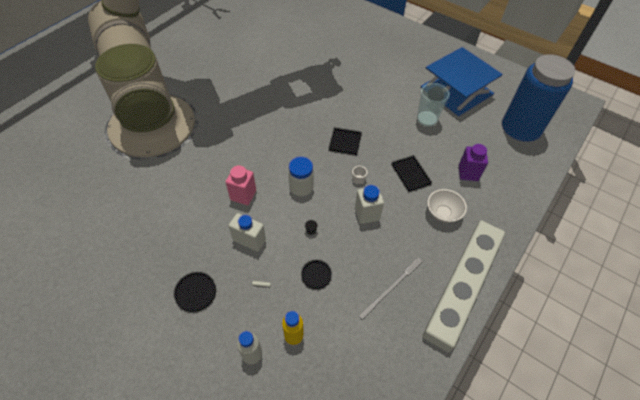

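View pics/top0.png

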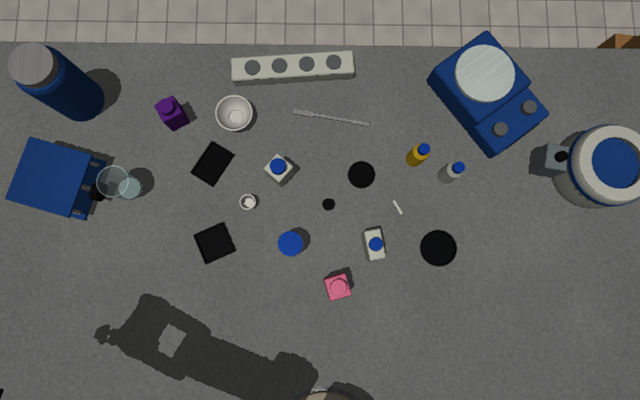

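Run:
```python
import cv2
a=cv2.imread('pics/top0.png'); cv2.imwrite('pics/t_l.png',cv2.resize(a[130:280,180:330],None,fx=4,fy=4,interpolation=cv2.INTER_CUBIC)); cv2.imwrite('pics/t_r.png',cv2.resize(a[130:280,325:475],None,fx=4,fy=4,interpolation=cv2.INTER_CUBIC))
b=cv2.imread('pics/scene0.png'); cv2.imwrite('pics/s_c.png',cv2.resize(b[110:380,160:450],None,fx=2.2,fy=2.2,interpolation=cv2.INTER_CUBIC))
```

```text
(no output)
```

View pics/t_l.png

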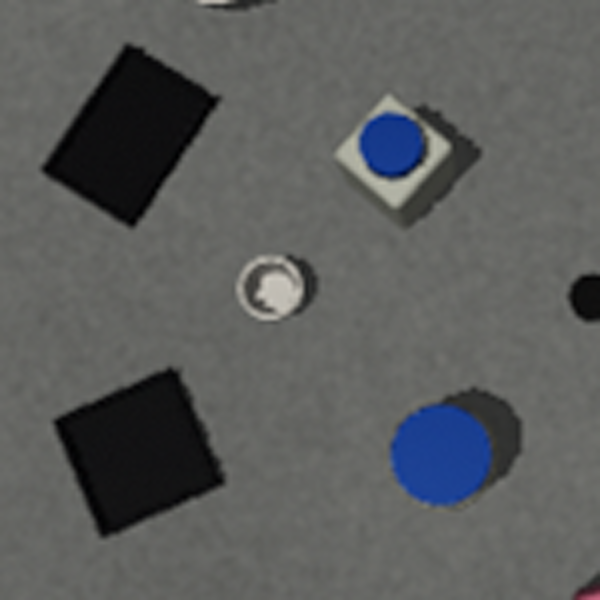

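View pics/t_r.png

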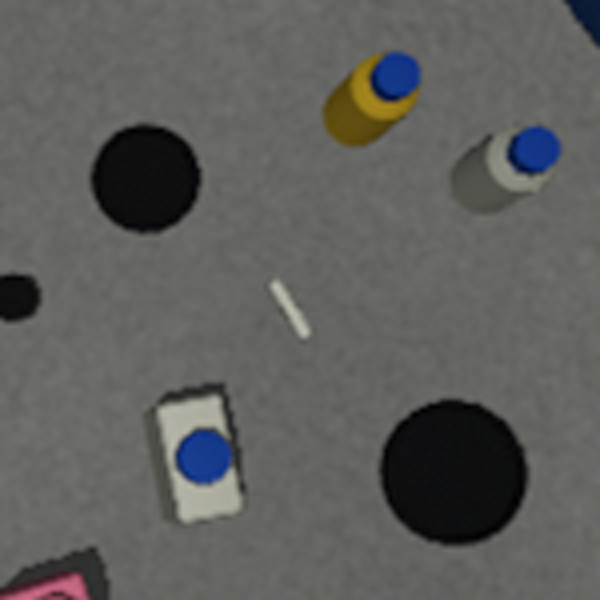

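View pics/s_c.png

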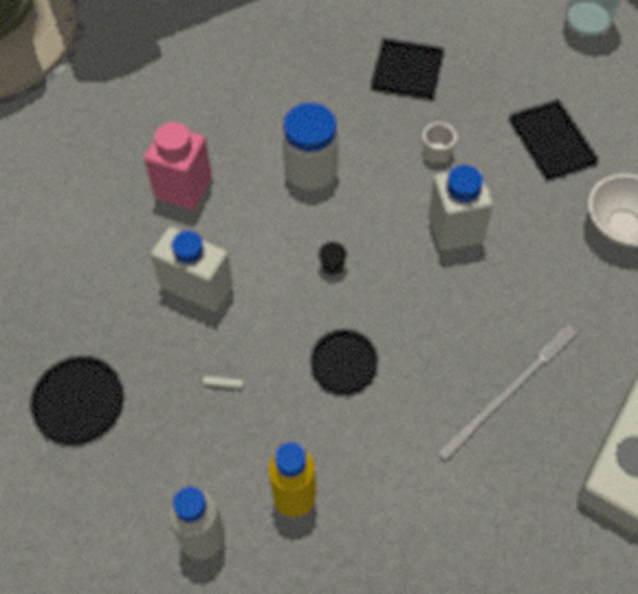

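```bash
cat > fit.py <<'E'
import cv2,numpy as np,pickle
from scipy.optimize import minimize
def proj(g,X):
    X=np.atleast_2d(X); f=200/np.tan(np.radians(g['fovy']/2)); c=X@np.array(g['R']).T+g['t']
    return np.c_[g['cx']+f*c[:,0]/c[:,2], g['cy']+f*c[:,1]/c[:,2]]
def unproj(g,uv,z):
    f=200/np.tan(np.radians(g['fovy']/2)); R=np.array(g['R']);t=np.array(g['t'])
    d=R.T@np.array([(uv[0]-g['cx'])/f,(uv[1]-g['cy'])/f,1]); c=-R.T@t
    return c+d*(z-c[2])/d[2]
def prism(shape,z0,z1,p):
    if len(shape)==1:
        a=np.linspace(0,2*np.pi,60,endpoint=False); q=shape[0]*np.c_[np.cos(a),np.sin(a)]; th=0
    else:
        q=np.array([[1,1],[-1,1],[-1,-1],[1,-1]])*np.array(shape); th=p[2]
    c,s=np.cos(th),np.sin(th); q=q@np.array([[c,s],[-s,c]])+np.array(p[:2])
    return np.vstack([np.c_[q,np.full(len(q),z)] for z in(z0,z1)])
S=8
def sil(g,P,box):
    h=cv2.convexHull(((proj(g,P)-box[:2]+.5)*S).astype(np.float32))
    m=np.zeros(((box[3]-box[1])*S,(box[2]-box[0])*S),np.uint8)
    cv2.fillConvexPoly(m,np.round(h*16).astype(np.int32),255,shift=4)
    return cv2.resize(m,None,fx=1/S,fy=1/S,interpolation=cv2.INTER_AREA)/255.
def comp(mask,uv,r=6):
    n,l,st,ce=cv2.connectedComponentsWithStats(mask.astype(np.uint8))
    u,v=int(round(uv[0])),int(round(uv[1]))
    w=l[v-r:v+r+1,u-r:u+r+1]; ids=[i for i in np.unique(w) if i]
    i=max(ids,key=lambda i:(w==i).sum()); return (l==i),st[i]
def fit(gs,masks,shape,z0,z1,p0):
    def cost(p):
        e=0
        for g,(m,st) in zip(gs,masks):
            box=[max(st[0]-12,0),max(st[1]-12,0),min(st[0]+st[2]+12,640),min(st[1]+st[3]+12,400)]
            e+=np.abs(sil(g,prism(shape,z0,z1,p),box)-m[box[1]:box[3],box[0]:box[2]]).sum()/m.sum()
        return e
    best=None
    for th in ([0] if len(shape)==1 else [0,.5,1.,1.5,2,2.6]):
        x0=list(p0[:2])+([] if len(shape)==1 else [th])
        sm=np.vstack([x0]+[np.array(x0)+d for d in np.diag([.006,.006,.3][:len(x0)])])
        r=minimize(cost,x0,method='Nelder-Mead',options=dict(initial_simplex=sm,xatol=1e-4,fatol=1e-4))
        if best is None or r.fun<best.fun:best=r
    return best.x,best.fun
E
cat > meas.py <<'E'
from fit import *
G={n:pickle.load(open(f'{n}0.pkl','rb')) for n in('top','scene')}
M={}
for n,g in G.items():
    c=g['color'].astype(int); M[n]=dict(black=c.max(2)<38, blue=(c[...,2]>80)&(c[...,2]-c[...,0]>50))
tr=dict(jar=((.043,),(438,247),(195,292)),slim=((.033,),(361,174),(316,274)),square=((.038,.038),(215,242),(345,141)),oblong=((.047,.032),(213,163),(411,173)))
for k,(sh,ut,us) in tr.items():
    ms={n:comp(M[n]['black'],u) for n,u in(('top',ut),('scene',us))}
    p0=unproj(G['top'],ut,.012)
    for sel in(['top'],['scene'],['top','scene']):
        x,e=fit([G[n] for n in sel],[ms[n] for n in sel],sh,0,.012,p0)
        print('tray',k,sel,np.round(x[:2],4),np.degrees(x[2:]).round(1),round(e,3))
cap=dict(jar=(.027,.080,.062,(290,243),(301,166)),slim=(.0125,.1,.085,(456,168),(246,339)),square=(.0165,.092,.078,(278,166),(371,192)),oblong=(.014,.084,.070,(376,243),(245,222)))
for k,(r,h,zl,ut,us) in cap.items():
    ms={n:comp(M[n]['blue'],u) for n,u in(('top',ut),('scene',us))}
    for sel in(['top'],['scene'],['top','scene']):
        best=min(((*fit([G[n] for n in sel],[ms[n] for n in sel],(r*s,),h-c,h,unproj(G['top'],ut,h)),s,c) for s in(.8,.9,1,1.1) for c in(.008,.012,.016)),key=lambda t:t[1])
        print('cap',k,sel,np.round(best[0],4),round(best[1],3),best[2:])
for k,u,us in(('bung',(328,204),(311,228)),('cruc',(248,202),(360,175))): print(k,unproj(G['top'],u,.028).round(3),unproj(G['scene'],us,.015).round(3))
E
python3 meas.py
```

```text
tray jar ['top'] [ 0.4401 -0.2719] [] 0.065
tray jar ['scene'] [ 0.4383 -0.2691] [] 0.811
tray jar ['top', 'scene'] [ 0.4396 -0.2713] [] 0.885
tray slim ['top'] [ 0.6171 -0.0895] [] 0.105
tray slim ['scene'] [ 0.6155 -0.0869] [] 1.6
tray slim ['top', 'scene'] [ 0.6167 -0.0894] [] 1.716
tray square ['top'] [0.4507 0.2604] [114.6] 0.046
tray square ['scene'] [0.4493 0.2638] [27.8] 0.497
tray square ['top', 'scene'] [0.4508 0.2603] [115.] 0.558
tray oblong ['top'] [0.6419 0.272 ] [148.4] 0.054
tray oblong ['scene'] [0.6404 0.2753] [-34.9] 0.474
tray oblong ['top', 'scene'] [0.6419 0.2719] [-32.] 0.538
cap jar ['top'] [0.4466 0.0788] 0.044 (1, 0.016)
cap jar ['scene'] [0.445  0.0803] 0.054 (1, 0.012)
cap jar ['top', 'scene'] [0.4463 0.0789] 0.108 (1, 0.008)
cap slim ['top'] [ 0.617  -0.2974] 0.102 (0.9, 0.008)
cap slim ['scene'] [ 0.6159 -0.2956] 0.072 (1, 0.008)
cap slim ['top', 'scene'] [ 0.6162 -0.296 ] 0.275 (1, 0.008)
cap square ['top'] [0.6191 0.1086] 0.07 (1, 0.012)
cap square ['scene'] [0.6178 0.1094] 0.092 (1, 0.012)
cap square ['top', 'scene'] [0.6186 0.1086] 0.193 (1, 0.012)
cap oblong ['top'] [ 0.4454 -0.1111] 0.073 (1, 0.012)
cap oblong ['scene'] [ 0.4448 -0.1097] 0.09 (1, 0.008)
cap oblong ['top', 'scene'] [ 0.4452 -0.1102] 0.188 (1, 0.008)
bung [ 0.541 -0.008  0.028] [ 0.542 -0.008  0.015]
cruc [0.544 0.18  0.028] [0.547 0.185 0.015]
```

```bash
cat > yaw.py <<'E'
from fit import *
G={n:pickle.load(open(f'{n}0.pkl','rb')) for n in('top','scene')}
for k,sh,z,u,us in(('square',(.025,.025),.074,(278,168),(370,205)),('oblong',(.034,.019),.068,(375,243),(247,233))):
    g=G['top'];c=g['color'].astype(int)
    m=(c.min(2)>135)|((c[...,2]>80)&(c[...,2]-c[...,0]>50)); m=comp(cv2.morphologyEx(m.astype(np.uint8),cv2.MORPH_CLOSE,np.ones((3,3))),u)
    for zz in (z-.002,z,z+.004):
        x,e=fit([g],[m],sh,zz,zz+.0005,unproj(g,u,z)); print(k,zz,x[:2].round(4),np.degrees(x[2:]).round(1),round(e,3),m[0].sum())
    # overall silhouette white, scene cam
E
python3 yaw.py
```

```text
square 0.072 [0.6178 0.1088] [139.] 0.224 391
square 0.074 [0.6186 0.1083] [136.4] 0.228 391
square 0.078 [0.618  0.1082] [50.3] 0.24 391
oblong 0.066 [ 0.4467 -0.1101] [10.3] 0.201 433
oblong 0.068 [ 0.4461 -0.11  ] [191.8] 0.206 433
oblong 0.07200000000000001 [ 0.4456 -0.109 ] [193.3] 0.217 433
```

```bash
sed -i 's/(.025,.025),.074/(.0212,.0212),.082/; s/(.034,.019),.068/(.0305,.0160),.074/; s/>135/>125/' yaw.py; python3 yaw.py
python3 - <<'E'
from fit import *
# overlay check
g=pickle.load(open('top0.pkl','rb'));s=pickle.load(open('scene0.pkl','rb'))
for n,g in(('top',g),('scene',s)):
    a=cv2.resize(g['color'][:,:,::-1].copy(),None,fx=4,fy=4,interpolation=cv2.INTER_CUBIC)
    for sh,h,p in(((.03,),.06,(.446,.0793)),((.02,),.072,(.6165,-.2967)),((.025,.025),.074,(.6185,.1087,np.radians(47))),((.034,.019),.068,(.4452,-.1105,np.radians(11.5))),((.043,),.012,(.4397,-.271)),((.033,),.012,(.6165,-.0885)),((.038,.038),.012,(.4502,.2613,np.radians(24.8))),((.047,.032),.012,(.6414,.273,np.radians(-31.7)))):
        for z0 in(0,h):
            P=prism(sh,z0,z0,p); P=P[:len(P)//2]
            cv2.polylines(a,[np.round((proj(g,P)+.5)*4).astype(np.int32)],True,(0,255,0) if z0 else (0,0,255),1)
    c=(a[520:1120,700:1900] if n=='top' else a[420:1560,640:1860])
    cv2.imwrite(f'pics/ov_{n}.png',cv2.resize(c,None,fx=.65 if n=='top' else .52,fy=.65 if n=='top' else .52,interpolation=cv2.INTER_AREA))
E
```

```text
square 0.08 [0.6156 0.1084] [138.1] 0.144 412
square 0.082 [0.6154 0.1084] [48.8] 0.141 412
square 0.08600000000000001 [0.6144 0.108 ] [139.6] 0.135 412
oblong 0.072 [ 0.4447 -0.1095] [11.5] 0.103 446
oblong 0.074 [ 0.4452 -0.109 ] [11.3] 0.101 446
oblong 0.078 [ 0.4446 -0.1084] [11.2] 0.093 446
```

View pics/ov_top.png

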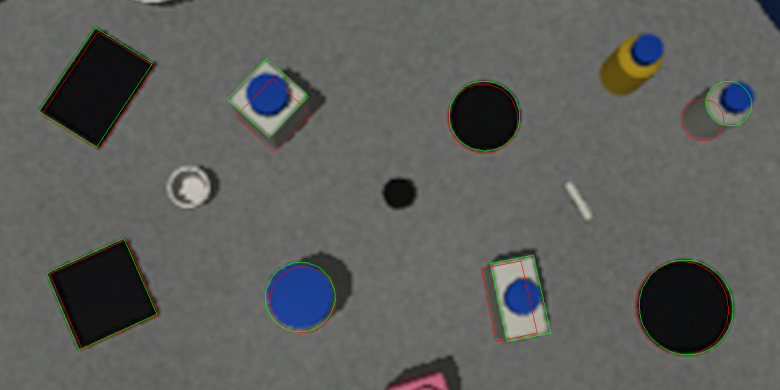

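View pics/ov_scene.png

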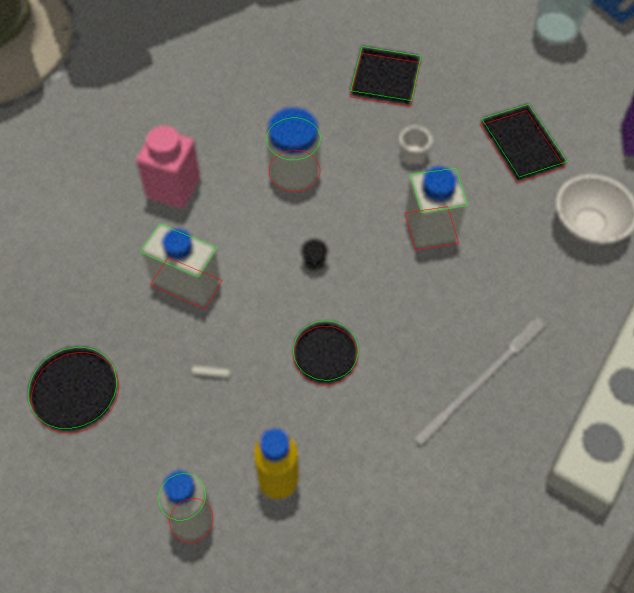

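Targets (top view): the square bottle is the white one at (278,168), not the pink (338,287) or purple (172,113). The slim bottle is the white one at (455,170), not the yellow (418,154). The crops and overlays confirm both. The square bottle comes first.

>>> jog_arm:
  travel:
    - [0.0226, -0.0208, 0]
    - [0.0226, -0.0208, 0]
    - [0.0226, -0.0208, 0]
    - [0.0226, -0.0208, 0]
    - [0.0226, -0.0208, 0]
    - [0.0226, -0.0208, 0]
    - [0.0226, -0.0208, 0]
    - [0.0226, -0.0208, 0]
    - [0.0226, -0.0208, 0]
    - [0.0226, -0.0208, 0]
    - [0.0226, -0.0208, 0]
    - [0.0226, -0.0208, 0]
    - [0.0226, -0.0208, 0]
    - [0.0226, -0.0208, 0]
    - [0.0226, -0.0208, 0]
    - [0.0226, -0.0208, 0]
    - [0.0226, -0.0208, 0]
    - [0.0226, -0.0208, 0]
    - [0.0226, -0.0208, 0]
    - [0.0226, -0.0208, 0]
  dr:
    - [0, 0, -0.0214]
    - [0, 0, -0.0214]
    - [0, 0, -0.0214]
    - [0, 0, -0.0214]
    - [0, 0, -0.0214]
    - [0, 0, -0.0214]
    - [0, 0, -0.0214]
    - [0, 0, -0.0214]
    - [0, 0, -0.0214]
    - [0, 0, -0.0214]
    - [0, 0, -0.0214]
    - [0, 0, -0.0214]
    - [0, 0, -0.0214]
    - [0, 0, -0.0214]
    - [0, 0, -0.0214]
    - [0, 0, -0.0214]
    - [0, 0, -0.0214]
    - [0, 0, -0.0214]
    - [0, 0, -0.0214]
    - [0, 0, -0.0214]
  jaw: 0.085
  newtons: 40

```text
time_s: 1.77
position: [0.6189, 0.1071, 0.2015]
tool_rot: [[-0.741, 0.671, -0.001], [0.671, 0.741, 0.0], [0.001, -0.001, -1.0]]
ft_force: [1.4, 0.8, -0.4]
grip_width: 0.0852
```

>>> jog_arm:
  travel:
    - [0, 0, 0]
    - [0, 0, 0]
    - [0, 0, 0]
    - [0, 0, 0]
  dr:
    - [0, 0, 0]
    - [0, 0, 0]
    - [0, 0, 0]
    - [0, 0, 0]

```text
time_s: 2.1
position: [0.6174, 0.1091, 0.202]
tool_rot: [[-0.743, 0.67, -0.0], [0.67, 0.743, 0.0], [0.0, -0.0, -1.0]]
ft_force: [0.7, 0.0, -1.3]
grip_width: 0.085
```

>>> jog_arm:
  travel:
    - [0.001, 0, -0.02]
    - [0, 0, -0.025]
    - [0, 0, -0.025]
    - [0, 0, -0.025]
    - [0, 0, -0.025]
    - [0, 0, -0.02]
    - [0, 0, -0.018]
    - [0, 0, -0.01]
    - [0, 0, 0]
    - [0, 0, 0]
  dr:
    - [0, 0, 0]
    - [0, 0, 0]
    - [0, 0, 0]
    - [0, 0, 0]
    - [0, 0, 0]
    - [0, 0, 0]
    - [0, 0, 0]
    - [0, 0, 0]
    - [0, 0, 0]
    - [0, 0, 0]

```text
time_s: 2.93
position: [0.6191, 0.1088, 0.0345]
tool_rot: [[-0.742, 0.67, 0.0], [0.67, 0.742, 0.0], [-0.0, 0.0, -1.0]]
ft_force: [-0.4, 0.2, 0.7]
grip_width: 0.0851
```

>>> jog_arm:
  travel:
    - [0, 0, 0]
    - [0, 0, 0]
    - [0, 0, 0]
    - [0, 0, 0]
    - [0, 0, 0]
    - [0, 0, 0]
    - [0, 0, 0]
    - [0, 0, 0]
  dr:
    - [0, 0, 0]
    - [0, 0, 0]
    - [0, 0, 0]
    - [0, 0, 0]
    - [0, 0, 0]
    - [0, 0, 0]
    - [0, 0, 0]
    - [0, 0, 0]
  jaw: 0.04
  newtons: 35

```text
time_s: 3.6
position: [0.6194, 0.1083, 0.0351]
tool_rot: [[-0.742, 0.67, 0.001], [0.67, 0.742, -0.0], [-0.001, 0.001, -1.0]]
ft_force: [-2.2, 0.1, 6.1]
grip_width: 0.049
```

>>> jog_arm:
  travel:
    - [0, 0, 0.005]
    - [0, 0, 0.015]
    - [0, 0, 0.02]
    - [0, 0, 0.02]
    - [0, 0, 0.02]
    - [0, 0, 0.02]
    - [0, 0, 0.01]
    - [0, 0, 0]
    - [0, 0, 0]
  dr:
    - [0, 0, 0]
    - [0, 0, 0]
    - [0, 0, 0]
    - [0, 0, 0]
    - [0, 0, 0]
    - [0, 0, 0]
    - [0, 0, 0]
    - [0, 0, 0]
    - [0, 0, 0]

```text
time_s: 4.35
position: [0.6189, 0.1083, 0.1434]
tool_rot: [[-0.742, 0.67, -0.0], [0.67, 0.742, -0.0], [0.0, -0.0, -1.0]]
ft_force: [-0.1, -0.7, -3.4]
grip_width: 0.0487
```

```bash
cat > snap.py <<'E'
import sys,cv2,pickle
from rig import *
n=sys.argv[1]
ims=[]
for c in('top','scene'):
    g=get_image(c); pickle.dump(g,open(f'{c}{n}.pkl','wb')); ims.append(g['color'][:,:,::-1])
o=observe(); print(o['time_s'],o['position'].round(4) if hasattr(o['position'],'round') else o['position'],o['grip_width'],o['ft_force'])
cv2.imwrite(f'pics/{n}.png',cv2.resize(cv2.vconcat([ims[0][50:330],ims[1][50:330]]),(640,560)))
E
python3 snap.py 1
```

```text
4.45 [0.6184 0.1083 0.1423] 0.048504891887589496 [ 0.39763328  0.09243855 -2.8060778 ]
```

View pics/1.png

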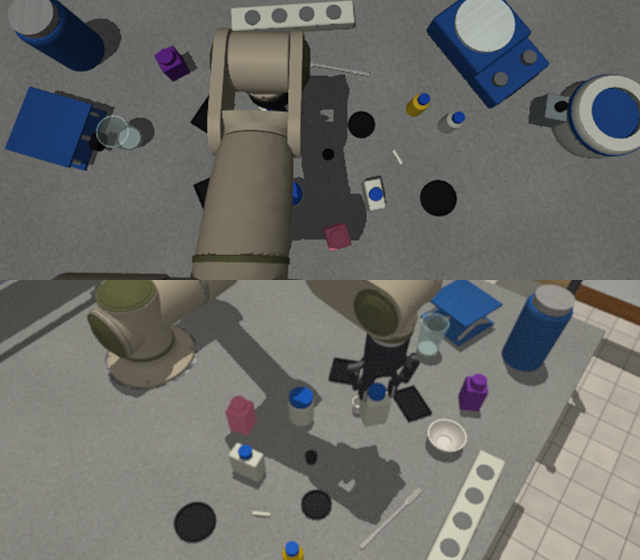

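>>> jog_arm:
  travel:
    - [-0.008, 0.007, 0]
    - [-0.0168, 0.0153, 0]
    - [-0.0168, 0.0153, 0]
    - [-0.0168, 0.0153, 0]
    - [-0.0168, 0.0153, 0]
    - [-0.0168, 0.0153, 0]
    - [-0.0168, 0.0153, 0]
    - [-0.0168, 0.0153, 0]
    - [-0.0168, 0.0153, 0]
    - [-0.0168, 0.0153, 0]
    - [-0.0088, 0.008, 0]
    - [0, 0, 0]
    - [0, 0, 0]
    - [0, 0, 0]
  dr:
    - [0, 0, -0.02]
    - [0, 0, -0.04]
    - [0, 0, -0.04]
    - [0, 0, -0.04]
    - [0, 0, -0.04]
    - [0, 0, -0.04]
    - [0, 0, -0.04]
    - [0, 0, -0.04]
    - [0, 0, -0.04]
    - [0, 0, -0.04]
    - [0, 0, -0.025]
    - [0, 0, 0]
    - [0, 0, 0]
    - [0, 0, 0]

```text
time_s: 5.62
position: [0.4515, 0.2606, 0.1434]
tool_rot: [[-0.418, 0.908, -0.001], [0.908, 0.418, -0.0], [-0.0, -0.001, -1.0]]
ft_force: [0.5, -1.1, -3.5]
grip_width: 0.0486
```

>>> jog_arm:
  travel:
    - [-0.001, 0.0005, -0.01]
    - [0, 0, -0.02]
    - [0, 0, -0.02]
    - [0, 0, -0.02]
    - [0, 0, -0.015]
    - [0, 0, -0.008]
    - [0, 0, -0.004]
    - [0, 0, -0.003]
    - [0, 0, 0]
    - [0, 0, 0]
    - [0, 0, 0]
  dr:
    - [0, 0, 0]
    - [0, 0, 0]
    - [0, 0, 0]
    - [0, 0, 0]
    - [0, 0, 0]
    - [0, 0, 0]
    - [0, 0, 0]
    - [0, 0, 0]
    - [0, 0, 0]
    - [0, 0, 0]
    - [0, 0, 0]

```text
time_s: 6.53
position: [0.4506, 0.2616, 0.0446]
tool_rot: [[-0.418, 0.909, 0.001], [0.909, 0.418, 0.0], [-0.0, 0.001, -1.0]]
ft_force: [0.0, -0.2, -2.3]
grip_width: 0.0488
```

>>> jog_arm:
  travel:
    - [0, 0, -0.002]
    - [0, 0, -0.001]
    - [0, 0, -0.001]
    - [0, 0, 0]
    - [0, 0, 0]
  dr:
    - [0, 0, 0]
    - [0, 0, 0]
    - [0, 0, 0]
    - [0, 0, 0]
    - [0, 0, 0]

```text
time_s: 6.95
position: [0.4501, 0.2615, 0.0399]
tool_rot: [[-0.418, 0.909, -0.0], [0.909, 0.418, -0.0], [-0.0, -0.0, -1.0]]
ft_force: [0.5, -0.0, -2.5]
grip_width: 0.0489
```

>>> jog_arm:
  travel:
    - [0, 0, -0.001]
    - [0, 0, 0]
    - [0, 0, 0]
  dr:
    - [0, 0, 0]
    - [0, 0, 0]
    - [0, 0, 0]

```text
time_s: 7.2
position: [0.4502, 0.2615, 0.0392]
tool_rot: [[-0.418, 0.909, 0.0], [0.909, 0.418, 0.0], [-0.0, 0.0, -1.0]]
ft_force: [-0.1, -1.4, 1.1]
grip_width: 0.0487
```

>>> jog_arm:
  travel:
    - [0, 0, 0]
    - [0, 0, 0]
    - [0, 0, 0]
    - [0, 0, 0]
    - [0, 0, 0]
    - [0, 0, 0]
  dr:
    - [0, 0, 0]
    - [0, 0, 0]
    - [0, 0, 0]
    - [0, 0, 0]
    - [0, 0, 0]
    - [0, 0, 0]
  jaw: 0.085

```text
time_s: 7.7
position: [0.4501, 0.2615, 0.0389]
tool_rot: [[-0.418, 0.909, 0.0], [0.909, 0.418, 0.0], [0.0, 0.0, -1.0]]
ft_force: [0.8, 0.0, 0.4]
grip_width: 0.0851
```

>>> jog_arm:
  travel:
    - [0, 0, 0.01]
    - [0, 0, 0.02]
    - [0, 0, 0.025]
    - [0, 0, 0.025]
    - [0, 0, 0.03]
    - [0, 0, 0.03]
    - [0, 0, 0.02]
    - [0, 0, 0]
  dr:
    - [0, 0, 0]
    - [0, 0, 0]
    - [0, 0, 0]
    - [0, 0, 0]
    - [0, 0, 0]
    - [0, 0, 0]
    - [0, 0, 0]
    - [0, 0, 0]

```text
time_s: 8.37
position: [0.4517, 0.2621, 0.2032]
tool_rot: [[-0.418, 0.908, 0.008], [0.908, 0.418, 0.002], [-0.001, 0.008, -1.0]]
ft_force: [-0.1, 0.1, 1.0]
grip_width: 0.0849
```

>>> jog_arm:
  travel:
    - [-0.0005, -0.012, 0]
    - [-0.0005, -0.025, 0]
    - [-0.0005, -0.03, 0]
    - [-0.0005, -0.03, 0]
    - [-0.0005, -0.03, 0]
    - [-0.0005, -0.03, 0]
    - [-0.0005, -0.018, 0]
    - [-0.0005, -0.0075, 0]
    - [0, 0, 0]
    - [0, 0, 0]
  dr:
    - [0, 0, 0]
    - [0, 0, 0]
    - [0, 0, 0]
    - [0, 0, 0]
    - [0, 0, 0]
    - [0, 0, 0]
    - [0, 0, 0]
    - [0, 0, 0]
    - [0, 0, 0]
    - [0, 0, 0]

```text
time_s: 9.2
position: [0.4458, 0.0792, 0.1984]
tool_rot: [[-0.417, 0.909, -0.001], [0.909, 0.417, 0.0], [0.001, -0.001, -1.0]]
ft_force: [1.1, 0.4, 0.3]
grip_width: 0.0847
```

>>> jog_arm:
  travel:
    - [0, 0, -0.02]
    - [0, 0, -0.025]
    - [0, 0, -0.025]
    - [0, 0, -0.025]
    - [0, 0, -0.025]
    - [0, 0, -0.025]
    - [0, 0, -0.02]
    - [0, 0, -0.01]
    - [0, 0, -0.003]
    - [0, 0, 0]
    - [0, 0, 0]
  dr:
    - [0, 0, 0]
    - [0, 0, 0]
    - [0, 0, 0]
    - [0, 0, 0]
    - [0, 0, 0]
    - [0, 0, 0]
    - [0, 0, 0]
    - [0, 0, 0]
    - [0, 0, 0]
    - [0, 0, 0]
    - [0, 0, 0]

```text
time_s: 10.12
position: [0.4464, 0.0796, 0.0213]
tool_rot: [[-0.419, 0.908, 0.001], [0.908, 0.419, 0.0], [-0.0, 0.001, -1.0]]
ft_force: [-0.0, -0.2, 0.7]
grip_width: 0.0852
```

>>> jog_arm:
  travel:
    - [0, 0, 0]
    - [0, 0, 0]
    - [0, 0, 0]
    - [0, 0, 0]
    - [0, 0, 0]
    - [0, 0, 0]
    - [0, 0, 0]
    - [0, 0, 0]
  dr:
    - [0, 0, 0]
    - [0, 0, 0]
    - [0, 0, 0]
    - [0, 0, 0]
    - [0, 0, 0]
    - [0, 0, 0]
    - [0, 0, 0]
    - [0, 0, 0]
  jaw: 0.05
  newtons: 35

```text
time_s: 10.78
position: [0.4464, 0.079, 0.0221]
tool_rot: [[-0.418, 0.909, 0.002], [0.909, 0.418, -0.0], [-0.001, 0.001, -1.0]]
ft_force: [-2.9, 0.6, 9.7]
grip_width: 0.0574
```

>>> jog_arm:
  travel:
    - [0, 0, 0.005]
    - [0, 0, 0.015]
    - [0, 0, 0.02]
    - [0, 0, 0.02]
    - [0, 0, 0.02]
    - [0, 0, 0.02]
    - [0, 0, 0.02]
    - [0, 0, 0.01]
    - [0, 0, 0]
    - [0, 0, 0]
  dr:
    - [0, 0, 0]
    - [0, 0, 0]
    - [0, 0, 0]
    - [0, 0, 0]
    - [0, 0, 0]
    - [0, 0, 0]
    - [0, 0, 0]
    - [0, 0, 0]
    - [0, 0, 0]
    - [0, 0, 0]

```text
time_s: 11.62
position: [0.4458, 0.079, 0.1509]
tool_rot: [[-0.418, 0.909, 0.0], [0.909, 0.418, -0.0], [-0.0, 0.0, -1.0]]
ft_force: [-0.1, -0.3, -3.6]
grip_width: 0.0569
```

```bash
python3 snap.py 2
```

```text
11.7167 [0.4454 0.079  0.15  ] 0.05711332012808078 [-0.23962963  0.19028586 -3.605551  ]
```

View pics/2.png

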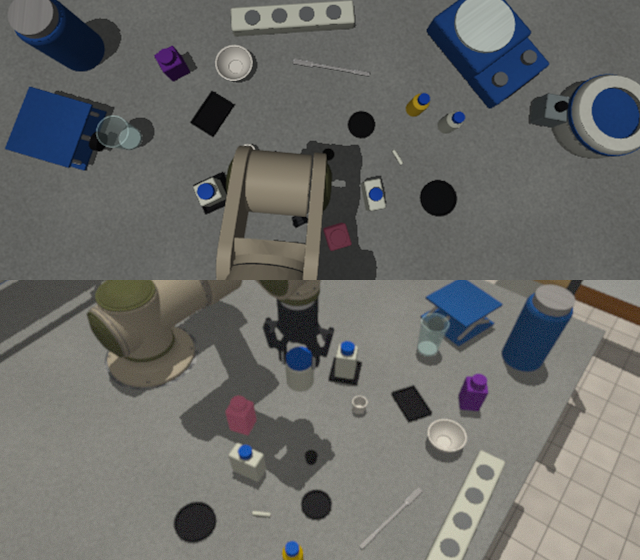

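>>> jog_arm:
  travel:
    - [-0.0004, -0.01, 0]
    - [-0.0004, -0.02, 0]
    - [-0.0004, -0.025, 0]
    - [-0.0004, -0.025, 0]
    - [-0.0004, -0.025, 0]
    - [-0.0004, -0.025, 0]
    - [-0.0004, -0.025, 0]
    - [-0.0004, -0.025, 0]
    - [-0.0004, -0.025, 0]
    - [-0.0004, -0.025, 0]
    - [-0.0004, -0.025, 0]
    - [-0.0004, -0.025, 0]
    - [-0.0004, -0.025, 0]
    - [-0.0004, -0.025, 0]
    - [-0.0004, -0.015, 0]
    - [0, -0.005, 0]
    - [0, 0, 0]
    - [0, 0, 0]
    - [0, 0, 0]
  dr:
    - [0, 0, 0]
    - [0, 0, 0]
    - [0, 0, 0]
    - [0, 0, 0]
    - [0, 0, 0]
    - [0, 0, 0]
    - [0, 0, 0]
    - [0, 0, 0]
    - [0, 0, 0]
    - [0, 0, 0]
    - [0, 0, 0]
    - [0, 0, 0]
    - [0, 0, 0]
    - [0, 0, 0]
    - [0, 0, 0]
    - [0, 0, 0]
    - [0, 0, 0]
    - [0, 0, 0]
    - [0, 0, 0]

```text
time_s: 13.3
position: [0.44, -0.2697, 0.1508]
tool_rot: [[-0.419, 0.908, -0.0], [0.908, 0.419, 0.001], [0.001, -0.0, -1.0]]
ft_force: [-0.1, 0.2, -3.8]
grip_width: 0.0567
```

>>> jog_arm:
  travel:
    - [0, -0.001, -0.01]
    - [0, 0, -0.02]
    - [0, 0, -0.025]
    - [0, 0, -0.025]
    - [0, 0, -0.02]
    - [0, 0, -0.012]
    - [0, 0, -0.006]
    - [0, 0, -0.002]
    - [0, 0, -0.001]
    - [0, 0, -0.001]
    - [0, 0, 0]
    - [0, 0, 0]
    - [0, 0, 0]
  dr:
    - [0, 0, 0]
    - [0, 0, 0]
    - [0, 0, 0]
    - [0, 0, 0]
    - [0, 0, 0]
    - [0, 0, 0]
    - [0, 0, 0]
    - [0, 0, 0]
    - [0, 0, 0]
    - [0, 0, 0]
    - [0, 0, 0]
    - [0, 0, 0]
    - [0, 0, 0]

```text
time_s: 14.38
position: [0.4402, -0.2722, 0.0294]
tool_rot: [[-0.418, 0.909, 0.001], [0.909, 0.418, -0.001], [-0.001, 0.0, -1.0]]
ft_force: [0.5, 0.2, -2.6]
grip_width: 0.0569
```

>>> jog_arm:
  travel:
    - [0, 0, -0.001]
    - [0, 0, 0]
    - [0, 0, 0]
  dr:
    - [0, 0, 0]
    - [0, 0, 0]
    - [0, 0, 0]

```text
time_s: 14.63
position: [0.4401, -0.272, 0.0279]
tool_rot: [[-0.418, 0.909, -0.0], [0.909, 0.418, 0.0], [0.0, -0.0, -1.0]]
ft_force: [-0.0, 0.4, -3.8]
grip_width: 0.057
```

>>> jog_arm:
  travel:
    - [0, 0, -0.001]
    - [0, 0, -0.0005]
    - [0, 0, 0]
    - [0, 0, 0]
  dr:
    - [0, 0, 0]
    - [0, 0, 0]
    - [0, 0, 0]
    - [0, 0, 0]

```text
time_s: 14.97
position: [0.4401, -0.272, 0.0264]
tool_rot: [[-0.418, 0.909, -0.0], [0.909, 0.418, 0.0], [0.0, -0.0, -1.0]]
ft_force: [-0.0, 0.2, -3.9]
grip_width: 0.057
```

>>> jog_arm:
  travel:
    - [0, 0, 0]
    - [0, 0, 0]
    - [0, 0, 0]
    - [0, 0, 0]
    - [0, 0, 0]
    - [0, 0, 0]
  dr:
    - [0, 0, 0]
    - [0, 0, 0]
    - [0, 0, 0]
    - [0, 0, 0]
    - [0, 0, 0]
    - [0, 0, 0]
  jaw: 0.085

```text
time_s: 15.47
position: [0.4401, -0.2721, 0.0265]
tool_rot: [[-0.418, 0.909, 0.0], [0.909, 0.418, -0.0], [-0.0, 0.0, -1.0]]
ft_force: [0.2, 0.1, -0.4]
grip_width: 0.0853
```

>>> jog_arm:
  travel:
    - [0, 0, 0.01]
    - [0, 0, 0.02]
    - [0, 0, 0.025]
    - [0, 0, 0.025]
    - [0, 0, 0.03]
    - [0, 0, 0.03]
    - [0, 0, 0.02]
    - [0, 0, 0.014]
    - [0, 0, 0]
    - [0, 0, 0]
  dr:
    - [0, 0, 0]
    - [0, 0, 0]
    - [0, 0, 0]
    - [0, 0, 0]
    - [0, 0, 0]
    - [0, 0, 0]
    - [0, 0, 0]
    - [0, 0, 0]
    - [0, 0, 0]
    - [0, 0, 0]

```text
time_s: 16.3
position: [0.4401, -0.272, 0.2003]
tool_rot: [[-0.418, 0.909, 0.001], [0.909, 0.418, -0.0], [-0.001, 0.0, -1.0]]
ft_force: [0.1, 0.3, -0.3]
grip_width: 0.0853
```

>>> jog_arm:
  travel:
    - [0.008, -0.001, 0]
    - [0.016, -0.0022, 0]
    - [0.016, -0.0022, 0]
    - [0.016, -0.0022, 0]
    - [0.016, -0.0022, 0]
    - [0.016, -0.0022, 0]
    - [0.016, -0.0022, 0]
    - [0.016, -0.0022, 0]
    - [0.016, -0.0022, 0]
    - [0.016, -0.0022, 0]
    - [0.016, -0.0022, 0]
    - [0.0084, -0.0017, 0]
    - [0, 0, 0]
    - [0, 0, 0]
    - [0, 0, 0]
  dr:
    - [0, 0, -0.05]
    - [0, 0, -0.08]
    - [0, 0, -0.08]
    - [0, 0, -0.08]
    - [0, 0, -0.08]
    - [0, 0, -0.08]
    - [0, 0, -0.08]
    - [0, 0, -0.08]
    - [0, 0, -0.08]
    - [0, 0, -0.08]
    - [0, 0, -0.08]
    - [0, 0, -0.05]
    - [0, 0, 0]
    - [0, 0, 0]
    - [0, 0, 0]

```text
time_s: 17.55
position: [0.6158, -0.2965, 0.1995]
tool_rot: [[0.451, 0.893, -0.001], [0.893, -0.451, 0.001], [0.0, -0.002, -1.0]]
ft_force: [-0.5, 0.7, 0.1]
grip_width: 0.0851
```

Descend to TCP z ≈ 0.036 and grip.

>>> jog_arm:
  travel:
    - [0, 0, -0.02]
    - [0, 0, -0.025]
    - [0, 0, -0.025]
    - [0, 0, -0.025]
    - [0, 0, -0.025]
    - [0, 0, -0.02]
    - [0, 0, -0.015]
    - [0, 0, -0.009]
    - [0, 0, 0]
    - [0, 0, 0]
  dr:
    - [0, 0, 0]
    - [0, 0, 0]
    - [0, 0, 0]
    - [0, 0, 0]
    - [0, 0, 0]
    - [0, 0, 0]
    - [0, 0, 0]
    - [0, 0, 0]
    - [0, 0, 0]
    - [0, 0, 0]

```text
time_s: 18.38
position: [0.6164, -0.2968, 0.037]
tool_rot: [[0.452, 0.892, 0.0], [0.892, -0.452, -0.0], [-0.0, 0.0, -1.0]]
ft_force: [-0.9, -0.1, 1.5]
grip_width: 0.085
```

>>> jog_arm:
  travel:
    - [0, 0, 0]
    - [0, 0, 0]
    - [0, 0, 0]
    - [0, 0, 0]
    - [0, 0, 0]
    - [0, 0, 0]
    - [0, 0, 0]
    - [0, 0, 0]
    - [0, 0, 0]
    - [0, 0, 0]
  dr:
    - [0, 0, 0]
    - [0, 0, 0]
    - [0, 0, 0]
    - [0, 0, 0]
    - [0, 0, 0]
    - [0, 0, 0]
    - [0, 0, 0]
    - [0, 0, 0]
    - [0, 0, 0]
    - [0, 0, 0]
  jaw: 0.03
  newtons: 35

```text
time_s: 19.22
position: [0.6168, -0.2969, 0.0375]
tool_rot: [[0.452, 0.892, 0.001], [0.892, -0.452, -0.001], [-0.0, 0.001, -1.0]]
ft_force: [-2.4, 0.9, 6.9]
grip_width: 0.0373
```

>>> jog_arm:
  travel:
    - [0, 0, 0.005]
    - [0, 0, 0.015]
    - [0, 0, 0.02]
    - [0, 0, 0.02]
    - [0, 0, 0.02]
    - [0, 0, 0.02]
    - [0, 0, 0.02]
    - [0, 0, 0.01]
    - [0, 0, 0]
    - [0, 0, 0]
  dr:
    - [0, 0, 0]
    - [0, 0, 0]
    - [0, 0, 0]
    - [0, 0, 0]
    - [0, 0, 0]
    - [0, 0, 0]
    - [0, 0, 0]
    - [0, 0, 0]
    - [0, 0, 0]
    - [0, 0, 0]

```text
time_s: 20.05
position: [0.6163, -0.2966, 0.1658]
tool_rot: [[0.452, 0.892, -0.001], [0.892, -0.452, 0.0], [0.0, -0.001, -1.0]]
ft_force: [0.4, -0.1, -1.9]
grip_width: 0.0373
```

```bash
python3 snap.py 3
```

```text
20.15 [ 0.616  -0.2963  0.1646] 0.036876571368766944 [-0.18935949 -0.47335688 -2.41292697]
```

View pics/3.png

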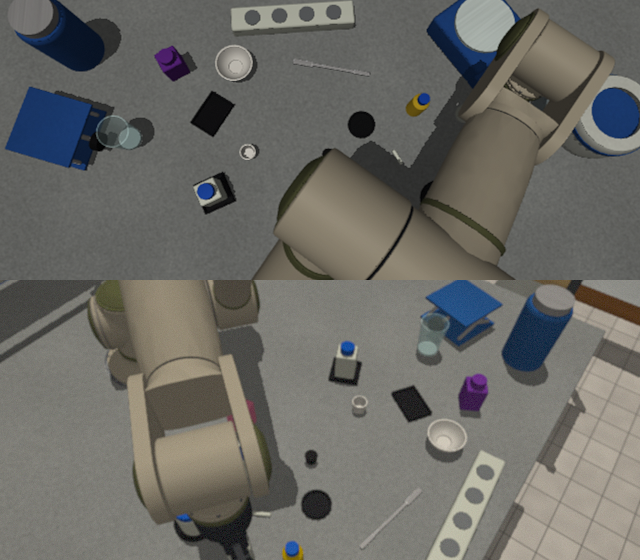

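>>> jog_arm:
  travel:
    - [0, 0.008, 0]
    - [0, 0.02, 0]
    - [0, 0.02, 0]
    - [0, 0.02, 0]
    - [0, 0.02, 0]
    - [0, 0.02, 0]
    - [0, 0.02, 0]
    - [0, 0.02, 0]
    - [0, 0.02, 0]
    - [0, 0.02, 0]
    - [0, 0.014, 0]
    - [0, 0.006, 0]
    - [0, 0, 0]
    - [0, 0, 0]
    - [0, 0, 0]
  dr:
    - [0, 0, 0]
    - [0, 0, 0]
    - [0, 0, 0]
    - [0, 0, 0]
    - [0, 0, 0]
    - [0, 0, 0]
    - [0, 0, 0]
    - [0, 0, 0]
    - [0, 0, 0]
    - [0, 0, 0]
    - [0, 0, 0]
    - [0, 0, 0]
    - [0, 0, 0]
    - [0, 0, 0]
    - [0, 0, 0]

```text
time_s: 21.4
position: [0.6165, -0.0896, 0.1663]
tool_rot: [[0.453, 0.892, -0.0], [0.892, -0.453, -0.0], [-0.0, 0.0, -1.0]]
ft_force: [0.5, -0.6, -1.6]
grip_width: 0.0372
```

>>> jog_arm:
  travel:
    - [0, 0, -0.01]
    - [0, 0, -0.02]
    - [0, 0, -0.025]
    - [0, 0, -0.025]
    - [0, 0, -0.02]
    - [0, 0, -0.012]
    - [0, 0, -0.006]
    - [0, 0, -0.002]
    - [0, 0, -0.001]
    - [0, 0, 0]
    - [0, 0, 0]
    - [0, 0, 0]
  dr:
    - [0, 0, 0]
    - [0, 0, 0]
    - [0, 0, 0]
    - [0, 0, 0]
    - [0, 0, 0]
    - [0, 0, 0]
    - [0, 0, 0]
    - [0, 0, 0]
    - [0, 0, 0]
    - [0, 0, 0]
    - [0, 0, 0]
    - [0, 0, 0]

```text
time_s: 22.4
position: [0.6169, -0.0889, 0.0462]
tool_rot: [[0.452, 0.892, 0.001], [0.892, -0.452, -0.0], [0.0, 0.001, -1.0]]
ft_force: [0.4, 0.1, -1.6]
grip_width: 0.0375
```

>>> jog_arm:
  travel:
    - [0, 0, -0.0015]
    - [0, 0, -0.001]
    - [0, 0, -0.001]
    - [0, 0, 0]
    - [0, 0, 0]
  dr:
    - [0, 0, 0]
    - [0, 0, 0]
    - [0, 0, 0]
    - [0, 0, 0]
    - [0, 0, 0]

```text
time_s: 22.82
position: [0.6165, -0.0887, 0.0418]
tool_rot: [[0.452, 0.892, -0.0], [0.892, -0.452, 0.0], [-0.0, -0.0, -1.0]]
ft_force: [-0.6, 0.0, -1.8]
grip_width: 0.0373
```

>>> jog_arm:
  travel:
    - [0, 0, -0.0005]
    - [0, 0, 0]
    - [0, 0, 0]
  dr:
    - [0, 0, 0]
    - [0, 0, 0]
    - [0, 0, 0]

```text
time_s: 23.07
position: [0.6166, -0.0887, 0.0416]
tool_rot: [[0.452, 0.892, 0.0], [0.892, -0.452, -0.0], [0.0, 0.0, -1.0]]
ft_force: [-0.4, -0.1, -0.2]
grip_width: 0.0375
```

>>> jog_arm:
  travel:
    - [0, 0, 0]
    - [0, 0, 0]
    - [0, 0, 0]
    - [0, 0, 0]
    - [0, 0, 0]
    - [0, 0, 0]
  dr:
    - [0, 0, 0]
    - [0, 0, 0]
    - [0, 0, 0]
    - [0, 0, 0]
    - [0, 0, 0]
    - [0, 0, 0]
  jaw: 0.085

```text
time_s: 23.57
position: [0.6165, -0.0887, 0.0414]
tool_rot: [[0.452, 0.892, 0.0], [0.892, -0.452, -0.0], [-0.0, 0.0, -1.0]]
ft_force: [0.0, -0.1, -0.3]
grip_width: 0.085
```

>>> jog_arm:
  travel:
    - [0, 0, 0.01]
    - [0, 0, 0.02]
    - [0, 0, 0.025]
    - [0, 0, 0.025]
    - [0, 0, 0.03]
    - [0, 0, 0.03]
    - [0, 0, 0.018]
    - [0, 0, 0]
    - [0, 0, 0]
  dr:
    - [0, 0, 0]
    - [0, 0, 0]
    - [0, 0, 0]
    - [0, 0, 0]
    - [0, 0, 0]
    - [0, 0, 0]
    - [0, 0, 0]
    - [0, 0, 0]
    - [0, 0, 0]

```text
time_s: 24.32
position: [0.6167, -0.0887, 0.2007]
tool_rot: [[0.452, 0.892, 0.002], [0.892, -0.452, -0.001], [0.0, 0.002, -1.0]]
ft_force: [-0.1, 0.2, -0.1]
grip_width: 0.0852
```

```bash
python3 -c "
from rig import *
print(observe()['q'])"; python3 snap.py 4
```

```text
[-1.90584044e+01  2.92926655e+01  6.20071349e+01  7.83541017e-04
  8.85688592e+01  7.81013937e+00]
24.4167 [ 0.616  -0.0885  0.1985] 0.08523677922125092 [-0.34980237 -0.36204157  0.32413405]
```

View pics/4.png

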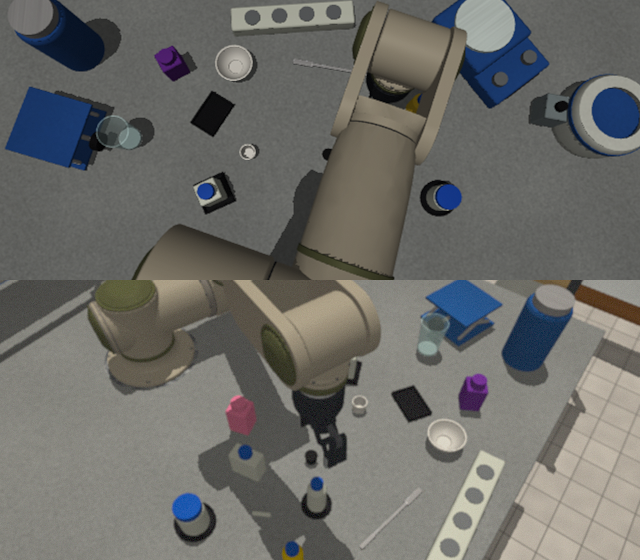

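>>> jog_arm:
  travel:
    - [-0.008, -0.001, 0]
    - [-0.0155, -0.002, 0]
    - [-0.0155, -0.002, 0]
    - [-0.0155, -0.002, 0]
    - [-0.0155, -0.002, 0]
    - [-0.0155, -0.002, 0]
    - [-0.0155, -0.002, 0]
    - [-0.0155, -0.002, 0]
    - [-0.0155, -0.002, 0]
    - [-0.0155, -0.002, 0]
    - [-0.0155, -0.002, 0]
    - [-0.008, -0.0008, 0]
    - [0, 0, 0]
    - [0, 0, 0]
    - [0, 0, 0]
  dr:
    - [0, 0, -0.05]
    - [0, 0, -0.08]
    - [0, 0, -0.08]
    - [0, 0, -0.08]
    - [0, 0, -0.08]
    - [0, 0, -0.08]
    - [0, 0, -0.08]
    - [0, 0, -0.08]
    - [0, 0, -0.08]
    - [0, 0, -0.08]
    - [0, 0, -0.08]
    - [0, 0, -0.05]
    - [0, 0, 0]
    - [0, 0, 0]
    - [0, 0, 0]

```text
time_s: 25.67
position: [0.4458, -0.1105, 0.199]
tool_rot: [[0.979, 0.202, -0.001], [0.202, -0.979, 0.0], [-0.001, -0.001, -1.0]]
ft_force: [0.3, 0.0, 0.5]
grip_width: 0.0848
```

>>> jog_arm:
  travel:
    - [0, 0, -0.02]
    - [0, 0, -0.025]
    - [0, 0, -0.025]
    - [0, 0, -0.025]
    - [0, 0, -0.025]
    - [0, 0, -0.025]
    - [0, 0, -0.018]
    - [0, 0, -0.009]
    - [0, 0, 0]
    - [0, 0, 0]
  dr:
    - [0, 0, 0]
    - [0, 0, 0]
    - [0, 0, 0]
    - [0, 0, 0]
    - [0, 0, 0]
    - [0, 0, 0]
    - [0, 0, 0]
    - [0, 0, 0]
    - [0, 0, 0]
    - [0, 0, 0]

```text
time_s: 26.5
position: [0.4458, -0.1104, 0.0271]
tool_rot: [[0.979, 0.201, -0.001], [0.201, -0.979, 0.001], [-0.001, -0.001, -1.0]]
ft_force: [0.6, -0.2, 0.5]
grip_width: 0.0852
```

>>> jog_arm:
  travel:
    - [0, 0, 0]
    - [0, 0, 0]
    - [0, 0, 0]
    - [0, 0, 0]
    - [0, 0, 0]
    - [0, 0, 0]
    - [0, 0, 0]
    - [0, 0, 0]
    - [0, 0, 0]
    - [0, 0, 0]
  dr:
    - [0, 0, 0]
    - [0, 0, 0]
    - [0, 0, 0]
    - [0, 0, 0]
    - [0, 0, 0]
    - [0, 0, 0]
    - [0, 0, 0]
    - [0, 0, 0]
    - [0, 0, 0]
    - [0, 0, 0]
  jaw: 0.028
  newtons: 35

```text
time_s: 27.33
position: [0.4457, -0.1106, 0.0281]
tool_rot: [[0.98, 0.2, 0.001], [0.2, -0.98, -0.0], [0.001, 0.001, -1.0]]
ft_force: [-0.4, -0.5, 4.6]
grip_width: 0.037
```

>>> jog_arm:
  travel:
    - [0, 0, 0.005]
    - [0, 0, 0.015]
    - [0, 0, 0.02]
    - [0, 0, 0.02]
    - [0, 0, 0.02]
    - [0, 0, 0.02]
    - [0, 0, 0.02]
    - [0, 0, 0.01]
    - [0, 0, 0]
    - [0, 0, 0]
  dr:
    - [0, 0, 0]
    - [0, 0, 0]
    - [0, 0, 0]
    - [0, 0, 0]
    - [0, 0, 0]
    - [0, 0, 0]
    - [0, 0, 0]
    - [0, 0, 0]
    - [0, 0, 0]
    - [0, 0, 0]

```text
time_s: 28.17
position: [0.4453, -0.1104, 0.1574]
tool_rot: [[0.98, 0.2, 0.0], [0.2, -0.98, -0.0], [0.0, 0.0, -1.0]]
ft_force: [0.8, 0.7, -2.5]
grip_width: 0.037
```

```bash
python3 snap.py 5
```

```text
28.2667 [ 0.4449 -0.1102  0.1565] 0.036950409898476144 [-0.1300407  -0.32068716 -2.45309766]
```

View pics/5.png

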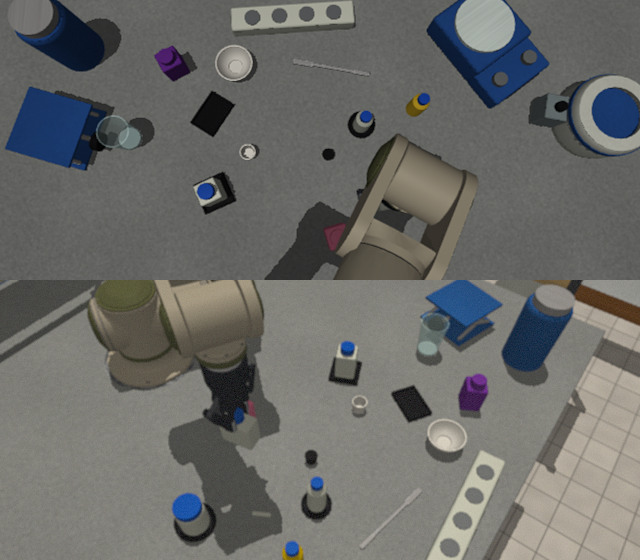

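>>> jog_arm:
  travel:
    - [0.005, 0.01, 0]
    - [0.011, 0.0215, 0]
    - [0.011, 0.0215, 0]
    - [0.011, 0.0215, 0]
    - [0.011, 0.0215, 0]
    - [0.011, 0.0215, 0]
    - [0.011, 0.0215, 0]
    - [0.011, 0.0215, 0]
    - [0.011, 0.0215, 0]
    - [0.011, 0.0215, 0]
    - [0.011, 0.0215, 0]
    - [0.011, 0.0215, 0]
    - [0.011, 0.0215, 0]
    - [0.011, 0.0215, 0]
    - [0.011, 0.0215, 0]
    - [0.011, 0.0215, 0]
    - [0.011, 0.0215, 0]
    - [0.011, 0.0215, 0]
    - [0.0045, 0.0085, 0]
    - [0, 0, 0]
  dr:
    - [0, 0, -0.03]
    - [0, 0, -0.041]
    - [0, 0, -0.041]
    - [0, 0, -0.041]
    - [0, 0, -0.041]
    - [0, 0, -0.041]
    - [0, 0, -0.041]
    - [0, 0, -0.041]
    - [0, 0, -0.041]
    - [0, 0, -0.041]
    - [0, 0, -0.041]
    - [0, 0, -0.041]
    - [0, 0, -0.041]
    - [0, 0, -0.041]
    - [0, 0, -0.041]
    - [0, 0, -0.041]
    - [0, 0, -0.041]
    - [0, 0, -0.041]
    - [0, 0, -0.027]
    - [0, 0, 0]

```text
time_s: 29.93
position: [0.6419, 0.2753, 0.1549]
tool_rot: [[0.852, -0.524, -0.003], [-0.524, -0.852, -0.0], [-0.002, 0.002, -1.0]]
ft_force: [-0.5, 0.6, -2.6]
grip_width: 0.0369
```

>>> jog_arm:
  travel:
    - [0, 0, 0]
    - [0, 0, 0]
    - [0, 0, 0]
  dr:
    - [0, 0, 0]
    - [0, 0, 0]
    - [0, 0, 0]

```text
time_s: 30.18
position: [0.6418, 0.2726, 0.1572]
tool_rot: [[0.851, -0.525, -0.001], [-0.525, -0.851, -0.0], [-0.0, 0.001, -1.0]]
ft_force: [-0.3, -0.7, -2.1]
grip_width: 0.0369
```

>>> jog_arm:
  travel:
    - [0, 0, -0.01]
    - [0, 0, -0.02]
    - [0, 0, -0.025]
    - [0, 0, -0.025]
    - [0, 0, -0.02]
    - [0, 0, -0.012]
    - [0, 0, -0.006]
    - [0, 0, -0.002]
    - [0, 0, -0.001]
    - [0, 0, 0]
    - [0, 0, 0]
    - [0, 0, 0]
  dr:
    - [0, 0, 0]
    - [0, 0, 0]
    - [0, 0, 0]
    - [0, 0, 0]
    - [0, 0, 0]
    - [0, 0, 0]
    - [0, 0, 0]
    - [0, 0, 0]
    - [0, 0, 0]
    - [0, 0, 0]
    - [0, 0, 0]
    - [0, 0, 0]

```text
time_s: 31.18
position: [0.6424, 0.2736, 0.0374]
tool_rot: [[0.851, -0.525, 0.002], [-0.525, -0.851, 0.0], [0.001, -0.001, -1.0]]
ft_force: [0.7, -0.9, -2.1]
grip_width: 0.037
```

>>> jog_arm:
  travel:
    - [0, 0, -0.0015]
    - [0, 0, -0.001]
    - [0, 0, -0.001]
    - [0, 0, 0]
    - [0, 0, 0]
  dr:
    - [0, 0, 0]
    - [0, 0, 0]
    - [0, 0, 0]
    - [0, 0, 0]
    - [0, 0, 0]

```text
time_s: 31.6
position: [0.6419, 0.2735, 0.0328]
tool_rot: [[0.851, -0.525, -0.0], [-0.525, -0.851, -0.0], [-0.0, 0.0, -1.0]]
ft_force: [0.5, 0.1, -2.1]
grip_width: 0.0369
```

>>> jog_arm:
  travel:
    - [0, 0, -0.0008]
    - [0, 0, 0]
    - [0, 0, 0]
  dr:
    - [0, 0, 0]
    - [0, 0, 0]
    - [0, 0, 0]

```text
time_s: 31.85
position: [0.6421, 0.2735, 0.0322]
tool_rot: [[0.851, -0.525, 0.0], [-0.525, -0.851, 0.0], [0.0, -0.0, -1.0]]
ft_force: [0.4, 0.4, -2.2]
grip_width: 0.037
```

>>> jog_arm:
  travel:
    - [0, 0, 0]
    - [0, 0, 0]
    - [0, 0, 0]
    - [0, 0, 0]
    - [0, 0, 0]
    - [0, 0, 0]
  dr:
    - [0, 0, 0]
    - [0, 0, 0]
    - [0, 0, 0]
    - [0, 0, 0]
    - [0, 0, 0]
    - [0, 0, 0]
  jaw: 0.08

```text
time_s: 32.35
position: [0.642, 0.2735, 0.0322]
tool_rot: [[0.851, -0.525, 0.0], [-0.525, -0.851, 0.0], [0.0, -0.0, -1.0]]
ft_force: [0.3, -0.3, -0.7]
grip_width: 0.08
```

>>> jog_arm:
  travel:
    - [0, 0, 0.01]
    - [0, 0, 0.02]
    - [0, 0, 0.025]
    - [0, 0, 0.025]
    - [0, 0, 0.03]
    - [0, 0, 0.03]
    - [0, 0, 0.018]
    - [0, 0, 0]
    - [0, 0, 0]
  dr:
    - [0, 0, 0]
    - [0, 0, 0]
    - [0, 0, 0]
    - [0, 0, 0]
    - [0, 0, 0]
    - [0, 0, 0]
    - [0, 0, 0]
    - [0, 0, 0]
    - [0, 0, 0]

```text
time_s: 33.1
position: [0.6422, 0.2736, 0.1916]
tool_rot: [[0.851, -0.525, 0.002], [-0.525, -0.851, 0.001], [0.002, -0.002, -1.0]]
ft_force: [0.5, -0.0, -0.3]
grip_width: 0.0801
```

>>> jog_arm:
  travel:
    - [-0.02, -0.005, 0]
    - [-0.03, -0.01, 0]
    - [-0.03, -0.012, 0.01]
    - [-0.03, -0.012, 0.01]
    - [-0.03, -0.012, 0.01]
    - [-0.03, -0.012, 0.01]
    - [-0.03, -0.012, 0.01]
    - [-0.03, -0.012, 0]
    - [-0.03, -0.012, 0]
    - [-0.02, -0.012, 0]
    - [0, 0, 0]
    - [0, 0, 0]
  dr:
    - [0, 0, 0]
    - [0, 0, 0]
    - [0, 0, 0]
    - [0, 0, 0]
    - [0, 0, 0]
    - [0, 0, 0]
    - [0, 0, 0]
    - [0, 0, 0]
    - [0, 0, 0]
    - [0, 0, 0]
    - [0, 0, 0]
    - [0, 0, 0]

```text
time_s: 34.1
position: [0.3611, 0.1622, 0.2397]
tool_rot: [[0.851, -0.525, -0.001], [-0.525, -0.851, -0.0], [-0.001, 0.0, -1.0]]
ft_force: [0.5, 0.3, -0.1]
grip_width: 0.0799
```

```bash
python3 snap.py 6
```

```text
34.2 [0.3624 0.1626 0.2397] 0.0796827588475727 [ 0.43785102 -0.09694722 -0.05003021]
```

View pics/6.png

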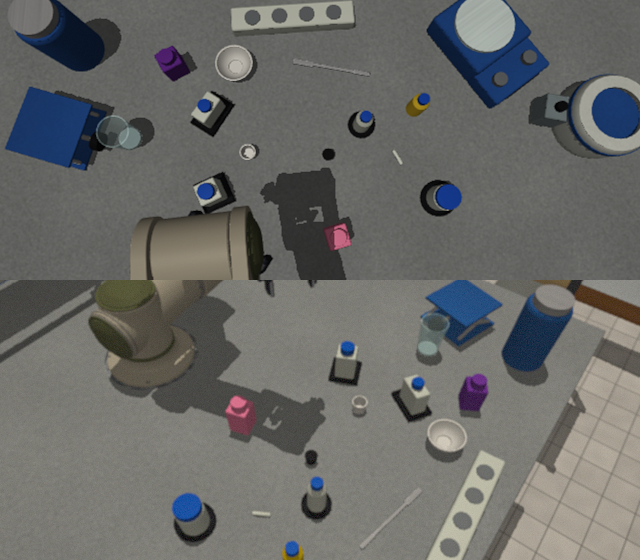

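All four containers stand in their trays. I'll check this numerically with cap fits at the seated height.

```bash
cat > fin.py <<'E'
from fit import *
G={n:pickle.load(open(f'{n}6.pkl','rb')) for n in('top','scene')}
T=dict(jar=(.4397,-.271),slim=(.6165,-.0885),square=(.4502,.2613),oblong=(.6414,.273))
cap=dict(jar=(.027,.080),slim=(.0125,.1),square=(.0165,.092),oblong=(.014,.084))
for k,(r,h) in cap.items():
    h+=.004
    for n,g in G.items():
        c=g['color'].astype(int); m=(c[...,2]>80)&(c[...,2]-c[...,0]>50)
        ms=comp(m,proj(g,[*T[k],h])[0])
        b=min((fit([g],[ms],(r*s,),h-d,h,T[k]) for s in(.9,1) for d in(.008,.012,.016)),key=lambda t:t[1])
        print(k,n,'offset mm',((b[0]-T[k])*1000).round(1),round(b[1],3))
a=[]
for n,g in G.items():
    im=cv2.resize(g['color'][:,:,::-1].copy(),None,fx=4,fy=4,interpolation=cv2.INTER_CUBIC)
    for k,sz in(('jar',0),('slim',0),('square',0),('oblong',0)):
        u=(proj(g,[*T[k],.05])[0]*4).astype(int); a.append(im[u[1]-95:u[1]+95,u[0]-95:u[0]+95])
cv2.imwrite('pics/fin.png',cv2.vconcat([cv2.hconcat(a[:4]),cv2.hconcat(a[4:])]))
a=cv2.imread('pics/top0.png')
E
python3 fin.py
```

```text
jar top offset mm [ 0.3 -2.1] 0.046
jar scene offset mm [-1.4  0.1] 0.043
slim top offset mm [0.1 0.5] 0.094
slim scene offset mm [-1.1  1.7] 0.085
square top offset mm [0.1 1.4] 0.073
square scene offset mm [-1.4  1.9] 0.146
oblong top offset mm [1.6 1.5] 0.096
oblong scene offset mm [0.9 1.7] 0.118
```

View pics/fin.png

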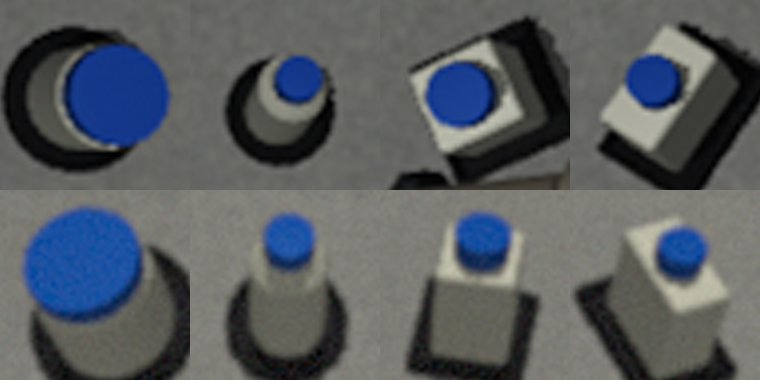

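```bash
python3 -c "
from rig import *
print(close_job())"
```

```text
the job is handed in; nothing more can be done
None
```

I stood all four white containers in their own trays, in the order square, jar, slim, oblong, and handed the job in at about 34 s of the 115 s allowed. The hand-in gave no verdict.

- **Position:** in the last pictures, cap fits from both cameras put every container within about 2.5 mm of its tray centre, against the 14 mm limit. All four look upright and inside their rims. I could not measure tilt or foot height directly.
- **Release:** each container was let go at contact or within about a millimetre of the tray floor. The gripper is open and clear of everything.
- **Bystanders and look-alikes:** by eye, the bung at (328,204) and crucible at (248,202) sit at the same pixels as at the start. I did not touch the yellow, pink and purple look-alikes.
- **Disagreements:** the two cameras differ by about 2 mm, which matches the stated calibration. The black-mask fits of the trays in the scene camera were poor, so I placed the trays from the top view and checked them with overlays in both views. When gripped, the jaw reading was 1 to 3 mm below the listed container widths. All the grips held.

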